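# Change over the scent jars on a market-stall fan station

## Task

Switch the scent station off at its isolator first; then, while it is off, stand every used jar (red lid) upright in the returns crate, stand each fresh jar (wooden lid) centred on a vent of its own, and turn the speed dial to the three-dot mark. When all that is done, switch the isolator back on, and leave the other goods on the stall where they are.

Things in the scene. Friction and masses are not known exactly. Their poses are not given: they have to be found in the camera images.
- used1: Used scent jar: amber glass, grey band, RED lid, standing on a vent of the fan station at the start; 64 mm tall, 60 mm diameter, 0.2 kg, heavy glass base; origin at the centre of its underside, z up along its axis. May be absent (None).
- used2: Used scent jar: amber glass, grey band, RED lid, standing on a vent of the fan station at the start; 64 mm tall, 60 mm diameter, 0.2 kg, heavy glass base; origin at the centre of its underside, z up along its axis. May be absent (None).
- used3: Used scent jar: amber glass, grey band, RED lid, standing on a vent of the fan station at the start; 64 mm tall, 60 mm diameter, 0.2 kg, heavy glass base; origin at the centre of its underside, z up along its axis. May be absent (None).
- fresh1: Fresh scent jar: amber glass, brown card band, pale WOODEN lid, standing on the table at the start; 64 mm tall, 60 mm diameter, 0.2 kg, heavy glass base; origin at the centre of its underside, z up along its axis. May be absent (None).
- fresh2: Fresh scent jar: amber glass, brown card band, pale WOODEN lid, standing on the table at the start; 64 mm tall, 60 mm diameter, 0.2 kg, heavy glass base; origin at the centre of its underside, z up along its axis. May be absent (None).
- fresh3: Fresh scent jar: amber glass, brown card band, pale WOODEN lid, standing on the table at the start; 64 mm tall, 60 mm diameter, 0.2 kg, heavy glass base; origin at the centre of its underside, z up along its axis. May be absent (None).
- vent_left (a point): Centre of the left (+y of station) vent, a flat dark grille of 68 mm diameter with a white rim of 74 mm, level with the station's 30 mm high top; z up.
- vent_mid (a point): Centre of the middle vent, a flat dark grille of 68 mm diameter with a white rim of 74 mm, level with the station's 30 mm high top; z up.
- vent_right (a point): Centre of the right (-y of station) vent, a flat dark grille of 68 mm diameter with a white rim of 74 mm, level with the station's 30 mm high top; z up.
- station: Fan scent station, fixed: white plinth 120 (x) by 320 (y) by 30 mm high, three vents 105 mm apart along its y axis on the flat top; origin at the centre of its underside.
- crate: Returns crate, fixed: open plywood box 250 (x) by 140 (y) mm, 30 mm high, walls and floor 5 mm thick, inside 240 by 130 mm; origin at the centre of its underside.
- panel: Control box, fixed: grey block 200 (x) by 140 (y) by 50 mm high; isolator on its +x half, dial on its -x half (100 mm nearer the robot side); origin at the centre of its underside. A red stud marks the isolator's off side (+y), a green stud its on side (-y).
- isolator (a joint): Isolator handle angle, rad: 0 = OFF, leaning 0.5 rad to the box's +y (red stud); 1.0 = ON, leaning 0.5 rad to the box's -y (green stud). A spring snaps it from the middle to either end; about 3 N at the tip moves it.
- isolator_tip (a point): Top end of the isolator handle, 62 mm from the hinge axis. The handle is a 12 by 9 mm steel blade with a red grip on its upper 30 mm, 26 mm wide (along box x) and 14 mm thick (along its swing).
- isolator_hinge (a point): Point on the isolator's hinge axis, 56 mm above the table; its axes are the control box's axes; the hinge axis runs along x; the handle swings in its y-z plane.
- dial (a joint): Fan-speed dial angle, rad, growing clockwise from above, 0 to 2.1: 0 = one white dot, 0.7 = two white dots, 1.4 = three yellow dots, 2.1 = four white dots. It clicks into a spring detent at each of the four marks (up to about 0.1 N m between them).
- dial_grip (a point): Grip point on the dial's axis, 73.5 mm above the table. The grip is a white bar 50 mm long, 14 mm wide, from 59.5 to 85.5 mm above the table, on a disc of 52 mm diameter; this point's x axis runs along the bar towards the pointer end.
- three_dot_mark (a point): The mark of three yellow dots beside the dial, 41 mm from its axis.
- oil1: Small oil bottle, amber, 34 mm diameter, 85 mm tall; a bystander, to be left alone; origin at the centre of its underside.
- oil2: Small oil bottle, amber with blue cap, 34 mm diameter, 85 mm tall; a bystander, to be left alone; origin at the centre of its underside.
- diffuser_dark: Dark wooden onion-shaped diffuser, 112 mm diameter, 120 mm tall; a bystander, to be left alone; origin at the centre of its underside.
- diffuser_white: White diffuser on a wood base, 90 mm diameter, 110 mm tall; a bystander, to be left alone; origin at the centre of its underside.
- carton_blue: Blue carton 50 by 120 by 45 mm; a bystander, to be left alone; origin at the centre of its underside.
- carton_red: Red carton, 60 by 60 by 60 mm; a bystander, to be left alone; origin at the centre of its underside.

How it is judged:
By the outcome, as a careful person would: the job done as asked, in the order asked, and still so for the second after the job is handed in, with the robot touching nothing.
Of used1, used2, used3 only 2 to 3 are there at a start; the rules pass over those that are not, and their reading is None.
Of fresh1, fresh2, fresh3 only 2 to 3 are there at a start; the rules pass over those that are not, and their reading is None.
At some moment in a run one of fresh1, fresh2, fresh3 may be knocked a few centimetres aside while the robot is not near it.
It also fails if it takes over 210 s, if anything falls off the work surface, if the arm or the gripper's body presses on something with over 40 N, if the wrist force passes 120 N, or if a joint passes its speed limit or range.

## Robot

A 6-joint arm with a two-finger parallel gripper is mounted at the origin on the work surface. World frame = base frame: x ahead of the robot, y to its left, z up, the work surface at z = 0. Lengths are in m, angles in rad, forces in N, time in s.
With the tool pointing down it reaches from about 0.375 to 0.925 m from the base axis. Payload 5.7 kg.
Tool frame: the origin (TCP) lies midway between the tips of the shut fingers; the grasp point (between the pads) lies 19 mm behind it; z points along the fingers, x is the direction in which the jaws open and shut, and the axes are right-handed (so a half turn about z gives the same grasp; the last joint's range is limited). The gripper opens to 88 mm and grips with 3 to 60 N. Pads are 20 mm wide; open, the fingers measure 115 mm over their backs; the gripper's body (75 mm by 178 mm) begins 61 mm behind the grasp point.
Start: joints at [1.117, 0.359, 1.51, -0, 1.272, -0.115], TCP at [0.199, 0.566, 0.201] pointing down, gripper open.
Joint ranges: [-2.97, 2.97], [-1.01, 2.36], [0.21, 2.38], [-0.96, 4.11], [0.2, 2.71], [-2.98, 2.98]. Speed limits (rad/s): [2.39, 2.39, 3.14, 3.14, 3.14, 3.14].

## Interface

Orientations are given as a unit quaternion [x, y, z, w].
In Python, from bench import move_ptp, servo_line, goto_joints, move_gripper, sleep, inverse_kinematics, capture, PlanningError, close_job, spot_in, silhouettes, current_clock, current_joint_pos, current_qvel, current_joint_torque, current_position, current_orientation, current_force, current_torque, current_finger_gap gives the robot as it stands. Calls block until the motion is done:
- move_ptp(position, orientation): joint-space move of the TCP to a pose.
- servo_line(position, orientation=None, rate=0.15, contact_N=None): straight line of the TCP; orientation=None keeps the orientation; rate is the mean speed in m/s. With contact_N (N) it stops when the force on the tool has changed by that much, and returns True; else False.
- goto_joints(angles): joint-space move.
- move_gripper(opening): finger opening in m; the grip force is fixed at half the most; returns when the fingers have stopped.
- sleep(seconds).
- inverse_kinematics(position, orientation): joint angles nearest the present ones, or None.
- capture(name): name is "scene" or "top" or "wrist"; returns a dict with "image" (480x640x3 uint8, blue, green, red), "range_z" (480x640 float32, m along the optical axis (not along the pixel's ray), 0 where there is no reading), "intrinsics" (3x3 intrinsics, pixels), "k1" (the pictures are not rectified: a ray, as slopes to the right and down, at radius r is drawn at 1 + k1 r^2 times it, then the intrinsics apply), "R" (3x3) and "t" (3): a world point X has camera coordinates R X + t. Camera axes: x right, y down, z forward; pixel columns grow to the right and rows downward; lengths in m; the calibration is good to about 2 mm. A picture is of the moment at which its call begins.
A pose or a line that the arm cannot do raises PlanningError and nothing moves.
- close_job(): hands the job in, once; it reports no verdict.
Trained networks look in the newest picture that a camera, given by its name, has taken for a name from the list of things; names that differ only in an ending like _2 or _b are one class to them, and where a whole thing is asked for, a point or a joint stands for the part that bears it (a point fixed in the world has none). Each returns a list of dicts, best first, with "conf" (0 to 1); they miss things now and then, are a little off and sometimes report something else, mostly with a low value. They report only what shows in the picture. A call takes as long as a camera call.
- spot_in(camera, query): "xy" ([column, row] in pixels, amid what is visible of it).
- silhouettes(camera, query): "region" (480x640 bool, what is visible of it) and "xy" ([column, row] in pixels, amid what is visible of it).
Readings, each from a call of its own:
- current_clock(): time.
- current_joint_pos(): joint angles.
- current_qvel(): joint speeds.
- current_joint_torque(): joint torques, N m.
- current_position(): TCP position.
- current_orientation(): TCP orientation.
- current_force(): force on the tool from outside, world axes, zero at the start.
- current_torque(): the same for the moment, N m.
- current_finger_gap(): finger opening in m.
Only numpy, scipy, OpenCV 4.12 (cv2) and the standard library are available. Lean on these libraries where they do the work, as an engineer would, in place of code of your own. Each camera call takes 0.05 s, during which the arm holds its last target.

## Working session

There is one attempt and no reset: what is moved stays moved. The work goes in short steps, each a Python script; the robot and the scene stay as the last script left them, time stands still between calls to the robot, and variables do not carry over. Pictures are saved under pics/ and viewed, and the job is handed in when it is done.

```bash
ls -la; mkdir -p pics; python3 - <<'E'
from bench import *
import cv2
print(current_clock(), current_position(), current_orientation(), current_finger_gap())
for n in ("scene","top","wrist"):
    c=capture(n); cv2.imwrite(f"pics/{n}0.png",c["image"]); print(n,c["intrinsics"],c["k1"],c["R"],c["t"],(c["range_z"]>0).mean())
E
```

```text
total 12
drwxr-xr-x  3 agent agent 4096 Dec  7 14:53 .
drwxr-xr-x 23 root  root  4096 Dec  7 14:53 ..
drwxr-xr-x  2 agent agent 4096 Dec  7 14:53 pics
0.0 [0.19908411 0.56523913 0.19979548] [ 8.16203897e-01  5.77763225e-01 -8.20510746e-04  4.26975817e-04] 0.0878068663457167
scene [[470.45050734   0.         323.92957689]
 [  0.         470.45050734 234.13057185]
 [  0.           0.           1.        ]] -0.018069485084306978 [[ 0.30081774  0.95359495  0.01285944]
 [ 0.79229717 -0.24238461 -0.55992401]
 [-0.53082378  0.17862358 -0.82844417]] [-0.18475046 -0.37711197  1.26698809] 0.9959537760416667
top [[598.12052334   0.         323.30528528]
 [  0.         598.12052334 241.18418427]
 [  0.           0.           1.        ]] -0.04206664164570769 [[-1.68175801e-02 -9.99858440e-01  5.19491169e-04]
 [-9.91958517e-01  1.66195152e-02 -1.25467497e-01]
 [ 1.25441102e-01 -2.62537336e-03 -9.92097595e-01]] [0.04615507 0.5857268  1.48941206] 0.9960123697916666
wrist [[358.34027294   0.         320.92715083]
 [  0.         358.34027294 238.00139144]
 [  0.           0.           1.        ]] -0.041524972128920735 [[ 0.33245112  0.9431188  -0.00178597]
 [ 0.9062911  -0.31894412  0.27732851]
 [ 0.2609841  -0.09381679 -0.9607735 ]] [-0.59915182 -0.03318053  0.39009321] 0.9961002604166667
```

View pics/scene0.png

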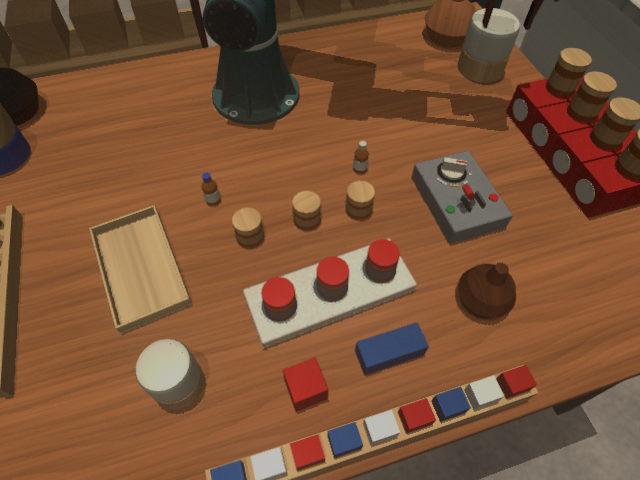

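View pics/top0.png

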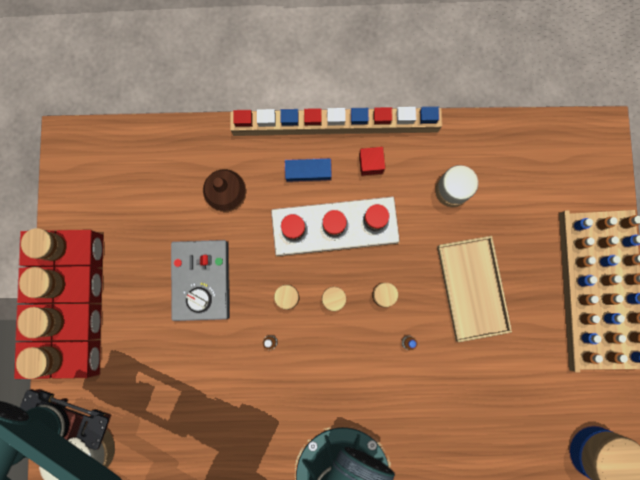

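View pics/wrist0.png

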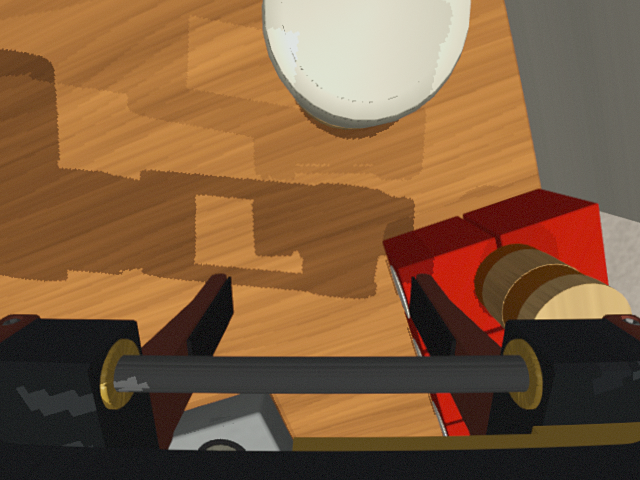

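The pictures show three red-lid jars on the station (top view at 293,228; 335,222; 376,217). Three wooden-lid jars stand on the table (286,297; 334,299; 386,295). The panel is at (200,280) with the isolator handle on its right (green) side, and the crate is at (475,288). The jars on the red stand are decor.

```bash
cat > h.py <<'E'
from bench import *
import numpy as np, cv2
from scipy.spatial.transform import Rotation as Ro
def cloud(c):
    K=c["intrinsics"];h,w=c["range_z"].shape
    u,v=np.meshgrid(np.arange(w),np.arange(h))
    dx=(u-K[0,2])/K[0,0];dy=(v-K[1,2])/K[1,1]
    x,y=dx.copy(),dy.copy()
    for _ in range(8):
        f=1+c["k1"]*(x*x+y*y);x=dx/f;y=dy/f
    z=c["range_z"]
    P=np.stack([x*z,y*z,z],-1)
    W=(P-c["t"])@c["R"]
    W[z<=0]=np.nan
    return W
def ray(c,uv):
    K=c["intrinsics"];dx=(uv[0]-K[0,2])/K[0,0];dy=(uv[1]-K[1,2])/K[1,1];x,y=dx,dy
    for _ in range(8):
        f=1+c["k1"]*(x*x+y*y);x=dx/f;y=dy/f
    d=c["R"].T@np.array([x,y,1.]);o=-c["R"].T@c["t"]
    return o,d
def at_z(c,uv,z):
    o,d=ray(c,uv);return o+d*(z-o[2])/d[2]
def project(c,X):
    p=c["R"]@np.asarray(X)+c["t"];x,y=p[0]/p[2],p[1]/p[2];f=1+c["k1"]*(x*x+y*y)
    K=c["intrinsics"];return np.array([K[0,0]*x*f+K[0,2],K[1,1]*y*f+K[1,2]])
def tri(cs,uvs):
    A=np.zeros((3,3));b=np.zeros(3);L=[]
    for c,uv in zip(cs,uvs):
        o,d=ray(c,uv);d=d/np.linalg.norm(d);M=np.eye(3)-np.outer(d,d);A+=M;b+=M@o;L.append((o,M))
    X=np.linalg.solve(A,b);return X,[np.linalg.norm(M@(X-o)) for o,M in L]
def down(yaw):  # jaw axis x along (cos yaw, sin yaw), tool z down
    x=np.array([np.cos(yaw),np.sin(yaw),0]);z=np.array([0,0,-1.]);y=np.cross(z,x)
    return Ro.from_matrix(np.stack([x,y,z],1)).as_quat()
E
python3 - <<'E'
from h import *
np.set_printoptions(precision=4,suppress=True)
cs={n:capture(n) for n in("scene","top")}
W={n:cloud(cs[n]) for n in cs}
for q in ["used1","fresh1","station","crate","panel","isolator","isolator_tip","dial","dial_grip","three_dot_mark","vent_left","oil1","oil2"]:
    for n in cs:
        try: S=silhouettes(n,q)
        except Exception as e: print(q,n,e);continue
        for s in S[:5]:
            m=s["region"];p=W[n][m];p=p[~np.isnan(p[:,0])]
            if len(p)<3: continue
            zt=np.percentile(p[:,2],95)
            t=p[p[:,2]>zt-.006]
            print(q,n,round(s["conf"],2),np.round(s["xy"],1),m.sum(),"ztop",zt.round(4),"topmean",t.mean(0),"mid",(t.min(0)+t.max(0))[:2]/2,"ext",np.ptp(t[:,:2],axis=0))
E
```

```text
used1 scene 0.68 [277.8 296.9] 1254 ztop 0.0945 topmean [ 0.6417 -0.0965  0.0926] mid [ 0.6406 -0.0962] ext [0.0597 0.0582]
used1 scene 0.56 [332.  279.5] 1238 ztop 0.0946 topmean [0.6293 0.0095 0.0927] mid [0.6281 0.0097] ext [0.0602 0.0584]
used1 top 0.87 [293.  226.2] 514 ztop 0.0983 topmean [0.6189 0.1129 0.0951] mid [0.6196 0.1118] ext [0.0577 0.0569]
used1 top 0.84 [334.3 224.2] 499 ztop 0.0983 topmean [0.627  0.009  0.0953] mid [0.6275 0.007 ] ext [0.0582 0.0544]
used1 top 0.71 [374.8 214.2] 555 ztop 0.0987 topmean [ 0.6397 -0.0979  0.0955] mid [ 0.6407 -0.0981] ext [0.0586 0.0568]
used1 top 0.64 [307.9 168.7] 1062 ztop 0.0491 topmean [0.7743 0.0718 0.0462] mid [0.775  0.0727] ext [0.0509 0.119 ]
fresh1 scene 0.93 [358.  201.3] 976 ztop 0.0647 topmean [0.4472 0.1322 0.0628] mid [0.4464 0.1322] ext [0.0604 0.0595]
fresh1 scene 0.77 [306.  210.5] 901 ztop 0.0649 topmean [0.4408 0.0132 0.0628] mid [0.4395 0.0134] ext [0.0596 0.0566]
fresh1 scene 0.64 [248.4 227.6] 1064 ztop 0.0648 topmean [ 0.4482 -0.115   0.0628] mid [ 0.4463 -0.1152] ext [0.0632 0.0586]
fresh1 scene 0.39 [278.6
[... 3956 characters left out ...]
 top 0.45 [201.5 277.8] 4668 ztop 0.0668 topmean [0.482  0.3459 0.0832] mid [0.4852 0.3473] ext [0.1375 0.0569]
oil2 scene 0.8 [210.6 190.4] 441 ztop 0.0838 topmean [ 0.3278 -0.1718  0.0832] mid [ 0.3272 -0.1719] ext [0.0187 0.0167]
oil2 scene 0.78 [359.8 158.6] 349 ztop 0.0829 topmean [0.3359 0.175  0.0826] mid [0.3349 0.1753] ext [0.0136 0.0129]
oil2 top 0.71 [412.4 340.1] 172 ztop 0.0876 topmean [ 0.328  -0.1751  0.0859] mid [ 0.328  -0.1756] ext [0.0144 0.0169]
oil2 top 0.45 [269.5 340.1] 155 ztop 0.0862 topmean [0.3331 0.1744 0.0844] mid [0.3328 0.1749] ext [0.0169 0.0148]
oil2 top 0.45 [201.5 277.8] 4668 ztop 0.0668 topmean [0.482  0.3459 0.0832] mid [0.4852 0.3473] ext [0.1375 0.0569]
```

```bash
cat >> h.py <<'E'
def cam_in_tool(c):
    T=Ro.from_quat(current_orientation()).as_matrix();p=np.array(current_position())
    C=-c["R"].T@c["t"];return T.T@(C-p), c["R"]@T
def look_pose(X,yaw,z,cin=None):
    # TCP xy so that X sits at slopes (0,-0.1) in wrist picture
    off,RT=cin; T=Ro.from_quat(down(yaw)).as_matrix()
    d=T@RT.T@np.array([0,-0.1,1.]); C=T@off+np.array([0,0,z]); s=(X[2]-C[2])/d[2]
    return np.array([X[0]-(C+d*s)[0],X[1]-(C+d*s)[1],z])
E
python3 - <<'E'
from h import *
np.set_printoptions(precision=4,suppress=True)
c=capture("wrist"); cin=cam_in_tool(c); print(cin)
import pickle; pickle.dump(cin,open("cin.pkl","wb"))
X=np.array([0.49,0.347,0.05])
for yaw in (0,0.6,1.57,-1.57,3.1):
    p=look_pose(X,yaw,0.25,cin); print(yaw,p,np.linalg.norm(p[:2]),inverse_kinematics(p,down(yaw)))
E
```

```text
(array([ 0.0002, -0.0762, -0.183 ]), array([[ 1.    ,  0.0001,  0.0001],
       [-0.0001,  0.9607, -0.2775],
       [-0.0001,  0.2775,  0.9607]]))
0 [0.4898 0.3411 0.25  ] 0.5968870232373558 [ 0.4926  0.315   1.4511 -0.      1.3755  0.4926]
0.6 [0.4932 0.342  0.25  ] 0.6001926104935049 [ 0.4913  0.3199  1.4438 -0.      1.3779 -0.1087]
1.57 [0.4959 0.3468 0.25  ] 0.6051676498610623 [ 0.4962  0.3274  1.4328 -0.      1.3815 -1.0738]
-1.57 [0.4841 0.3472 0.25  ] 0.5956957793455315 [ 0.5062  0.3132  1.4537 -0.      1.3747  2.0762]
3.1 [0.4904 0.3529 0.25  ] 0.6041910403529477 [ 0.5095  0.3259  1.4349 -0.      1.3807 -2.5905]
```

```bash
python3 - <<'E'
from h import *
np.set_printoptions(precision=4,suppress=True)
import pickle
cin=pickle.load(open("cin.pkl","rb"))
t0=current_clock()
X=np.array([0.49,0.347,0.05]); p=look_pose(X,0,0.27,cin)
move_ptp(p+[0,-0.01,0],down(0)); print(current_clock()-t0,current_position(),current_force())
c=capture("wrist"); cv2.imwrite("pics/w1.png",c["image"]); np.savez("w1.npz",**{k:v for k,v in c.items()})
for q in("isolator_tip","dial_grip"):
    for s in silhouettes("wrist",q)[:2]:
        P=cloud(c)[s["region"]];P=P[~np.isnan(P[:,0])];zt=np.percentile(P[:,2],95);t=P[P[:,2]>zt-.005]
        print(q,s["conf"],s["xy"],zt,(t.min(0)+t.max(0))/2,t.mean(0),np.ptp(t,axis=0))
c2=capture("top"); W=cloud(c)
# panel top rect
m=(abs(W[...,2]-.05)<.004)&(abs(W[...,0]-.49)<.15)&(abs(W[...,1]-.347)<.12)
r=cv2.minAreaRect(W[m][:,:2].astype(np.float32)*1000); print("panel",r, np.median(W[m][:,2]))
E
```

```text
1.4083 [0.489  0.3355 0.2697] [-0.7715  0.0395 -0.0768]
isolator_tip 0.84 [366.2, 212.4] 0.11106843853309109 [0.5369 0.3274 0.1095] [0.5365 0.3281 0.1093] [0.0251 0.0145 0.0068]
dial_grip 0.7 [279.1, 190.7] 0.08549968547169404 [0.4424 0.3532 0.0845] [0.4425 0.3538 0.0845] [0.0334 0.0481 0.0058]
dial_grip 0.47 [364.8, 213.5] 0.11105894834446181 [0.5369 0.3274 0.1095] [0.5365 0.328  0.1093] [0.0251 0.0145 0.0069]
panel ((492.21759033203125, 354.330322265625), (199.13223266601562, 139.94729614257812), 1.0840158462524414) 0.049119484110974776
```

View pics/w1.png

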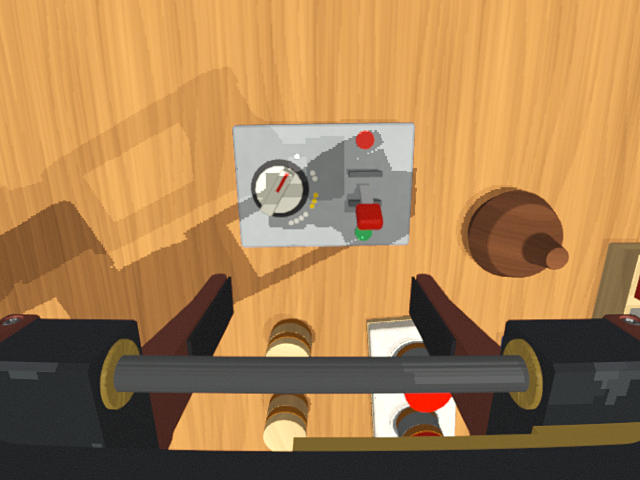

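```bash
python3 - <<'E'
from h import *
np.set_printoptions(precision=4,suppress=True)
c=dict(np.load("w1.npz")); im=c["image"][115:255,225:425]; cv2.imwrite("pics/w1z.png",cv2.resize(im,None,fx=4,fy=4,interpolation=cv2.INTER_CUBIC))
ax=at_z(c,(279,190),.0595)
# bar orientation from high points
W=cloud(c);m=(W[...,2]>.078)&(np.hypot(W[...,0]-.4425,W[...,1]-.3535)<.035)
P=W[m][:,:2]; r=cv2.minAreaRect((P*1000).astype(np.float32)); print(r)
u,s,v=np.linalg.svd(P-P.mean(0),full_matrices=False); print(v[0],np.degrees(np.arctan2(v[0][1],v[0][0])))
hs=cv2.cvtColor(c["image"],cv2.COLOR_BGR2HSV)
red=((hs[...,0]<8)|(hs[...,0]>172))&(hs[...,1]>120)&m
print("pointer",W[red].mean(0),red.sum())
yel=(hs[...,0]>18)&(hs[...,0]<35)&(hs[...,1]>110)&(abs(W[...,2]-.05)<.008)&(np.hypot(W[...,0]-.4425,W[...,1]-.3535)<.06)
print("yel",W[yel].mean(0),yel.sum(), np.argwhere(yel).mean(0))
for uv in ((297,157),(313,176),(314,200),(298,218)):
    X=at_z(c,uv,.05); d=X[:2]-[.4424,.3533]; print(X, np.hypot(*d), np.degrees(np.arctan2(d[1],d[0])))
E
```

```text
((440.58251953125, 359.42523193359375), (55.83056640625, 55.23675537109375), 46.451759338378906)
[-0.9978  0.0655] 176.2421616636449
pointer [0.4383 0.3449 0.3453] 3653
yel [0.4805 0.3407 0.0504] 61 [199.8033 313.6721]
[0.4624 0.3883 0.05  ] 0.040273135400037026 60.289993550241
[0.4799 0.3675 0.05  ] 0.04008637656547837 20.76383329012804
[0.4809 0.3404 0.05  ] 0.040591780641417934 -18.459843488727618
[0.4624 0.3195 0.05  ] 0.03929344258605574 -59.39729496298216
```

View pics/w1z.png

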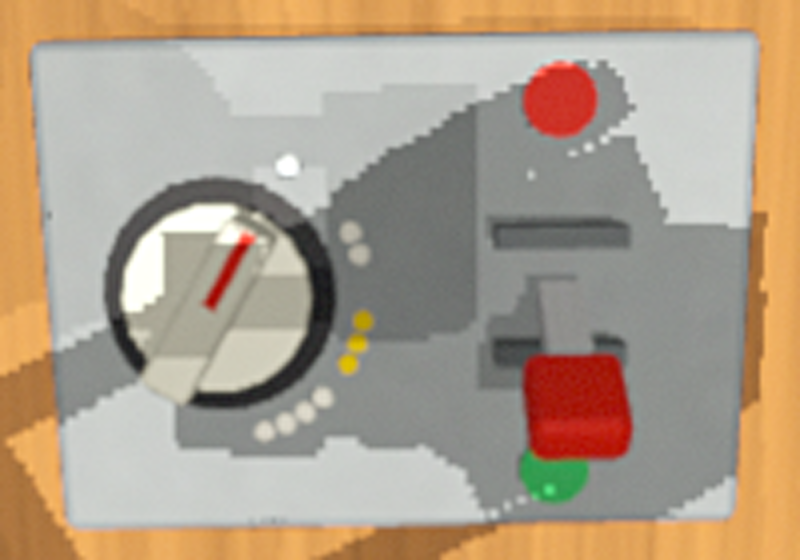

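The dial's red pointer is at the single white dot (crop 288,165). The three yellow dots are at (357,343), -1.4 rad away. The isolator leans to the green stud, so it is ON. I'll switch the isolator off first.

```bash
python3 - <<'E'
from h import *
np.set_printoptions(precision=4,suppress=True)
q=down(0.019)
move_gripper(0.0); print(current_finger_gap())
move_ptp([.540,.283,.16],q)
servo_line([.540,.283,.086],q,rate=.12)
print(current_position(),current_force())
h=servo_line([.540,.351,.086],q,rate=.06,contact_N=20); print(h,current_position(),current_force())
servo_line([.540,.335,.086],q,rate=.1)
servo_line([.540,.335,.17],q,rate=.2)
import pickle
cin=pickle.load(open("cin.pkl","rb"))
p=look_pose(np.array([0.49,0.347,0.05]),0,0.27,cin)
move_ptp(p+[0,-0.01,0],down(0))
c=capture("wrist"); cv2.imwrite("pics/w2.png",cv2.resize(c["image"][115:255,225:425],None,fx=4,fy=4,interpolation=cv2.INTER_CUBIC))
for s in silhouettes("wrist","isolator_tip")[:2]:
        P=cloud(c)[s["region"]];P=P[~np.isnan(P[:,0])];zt=np.percentile(P[:,2],95);t=P[P[:,2]>zt-.005]
        print(s["conf"],s["xy"],zt,(t.min(0)+t.max(0))/2)
print(current_clock())
E
```

```text
0.0004202267382091531
[0.5407 0.2836 0.087 ] [-0.3273 -0.8221  0.6159]
True [0.5401 0.3131 0.0873] [-0.3307 -5.4596  7.3232]
0.91 [368.7, 213.9] 0.11076605632048822 [0.5371 0.3274 0.1093]
0.43 [322.8, 180.4] 0.08413337584205195 [0.4876 0.3486 0.096 ]
8.1167
```

View pics/w2.png

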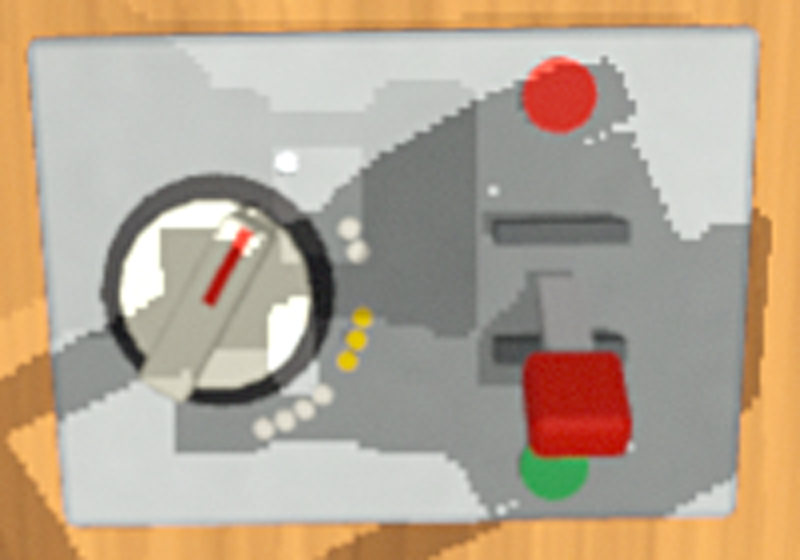

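It's still ON: my contact guard stopped the push at first touch. I'll push again, slower and with a higher guard.

```bash
python3 - <<'E'
from h import *
np.set_printoptions(precision=4,suppress=True)
q=down(0.019)
move_ptp([.540,.290,.16],q)
servo_line([.540,.290,.088],q,rate=.15)
y=.30
while y<.3535:
    h=servo_line([.540,y,.088],q,rate=.04,contact_N=30); print(h,current_position(),current_force())
    if h: 
        print("stop")
    y+=.0085
servo_line([.540,.325,.088],q,rate=.1)
servo_line([.540,.325,.17],q,rate=.2)
import pickle
cin=pickle.load(open("cin.pkl","rb"))
p=look_pose(np.array([0.49,0.347,0.05]),0,0.27,cin)
move_ptp(p+[0,-0.01,0],down(0))
c=capture("wrist"); cv2.imwrite("pics/w3.png",cv2.resize(c["image"][115:255,225:425],None,fx=4,fy=4,interpolation=cv2.INTER_CUBIC))
for s in silhouettes("wrist","isolator_tip")[:2]:
        P=cloud(c)[s["region"]];P=P[~np.isnan(P[:,0])];zt=np.percentile(P[:,2],95);t=P[P[:,2]>zt-.005]
        print(s["conf"],s["xy"],zt,(t.min(0)+t.max(0))/2)
print(current_clock())
E
```

```text
False [0.5403 0.3005 0.0885] [ 0.1712 -0.7613  0.607 ]
False [0.54   0.3088 0.0879] [ 0.2989  0.6081 -0.4869]
False [0.5399 0.3164 0.0889] [-1.9183 -4.9831  7.3854]
False [0.54   0.3233 0.0914] [ -6.3392 -12.68    26.0006]
False [0.5399 0.3327 0.0939] [-12.2098 -12.9598  42.8512]
False [0.5399 0.345  0.0955] [-16.2705  -3.4241  48.9344]
False [0.5405 0.3568 0.0951] [-14.8287   6.1775  40.3244]
0.64 [365.7, 211.3] 0.1112891400004509 [0.537  0.3282 0.1096]
13.525
```

View pics/w3.png

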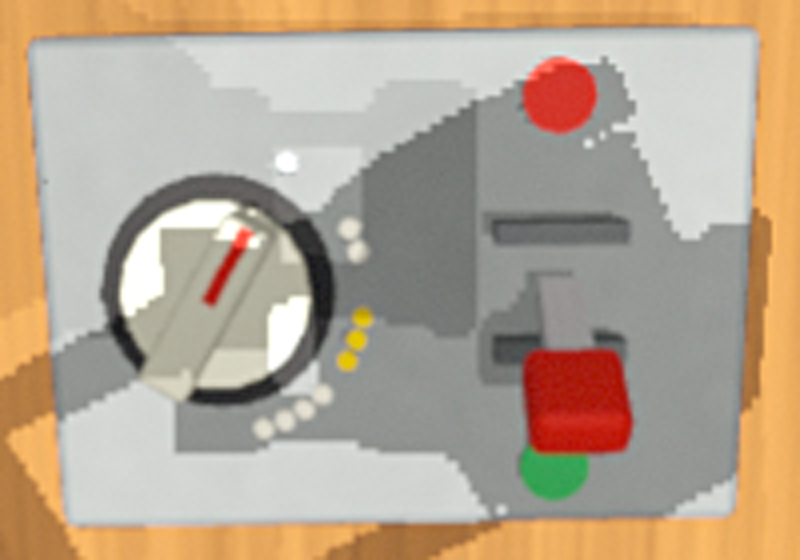

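```bash
python3 - <<'E'
from h import *
np.set_printoptions(precision=3,suppress=True,linewidth=200)
c=dict(np.load("w1.npz"));W=cloud(c)
# max height on 5mm grid around the isolator
P=W.reshape(-1,3);P=P[~np.isnan(P[:,0])]
xs=np.arange(.505,.58,.005);ys=np.arange(.41,.29,-.005)
print("x",xs)
for y in ys:
    r=[]
    for x in xs:
        m=(abs(P[:,0]-x)<.0025)&(abs(P[:,1]-y)<.0025); r.append(int(1000*P[m,2].max()) if m.any() else 0)
    print(round(y,3),r)
move_ptp([.540,.290,.16],down(.019)); servo_line([.540,.290,.088],rate=.15)
i=0
for y in (.306,.318):
    servo_line([.540,y,.088],rate=.04,contact_N=30)
    c=capture("scene");cv2.imwrite(f"pics/s{i}.png",cv2.resize(c["image"][90:250,390:540],None,fx=3.5,fy=3.5,interpolation=cv2.INTER_CUBIC));i+=1
    print(current_force(),current_position())
c=capture("wrist");cv2.imwrite("pics/w4.png",c["image"])
servo_line([.540,.290,.088],rate=.1)
E
```

```text
x [0.505 0.51  0.515 0.52  0.525 0.53  0.535 0.54  0.545 0.55  0.555 0.56  0.565 0.57  0.575]
0.41 [50, 50, 51, 51, 54, 53, 54, 53, 53, 50, 50, 49, 51, 50, 50]
0.405 [50, 50, 50, 49, 52, 53, 54, 53, 54, 50, 51, 50, 50, 49, 50]
0.4 [50, 50, 50, 50, 51, 53, 53, 53, 53, 50, 50, 50, 50, 49, 50]
0.395 [51, 51, 50, 50, 51, 50, 52, 51, 50, 50, 50, 50, 50, 50, 51]
0.39 [50, 50, 50, 50, 50, 50, 50, 51, 50, 49, 50, 50, 50, 49, 52]
0.385 [50, 50, 50, 51, 50, 50, 51, 50, 50, 50, 50, 50, 50, 50, 50]
0.38 [50, 50, 51, 50, 50, 50, 50, 51, 50, 50, 50, 50, 50, 50, 50]
0.375 [50, 51, 50, 64, 64, 65, 64, 65, 64, 64, 64, 50, 50, 50, 50]
0.37 [50, 50, 50, 64, 65, 388, 396, 396, 396, 396, 393, 387, 382, 376, 50]
0.365 [389, 390, 389, 389, 389, 390, 396, 396, 396, 396, 394, 383, 382, 373, 50]
0.36 [410, 410, 410, 410, 411, 411, 411, 411, 408, 396, 395, 50, 50, 50, 50]
0.355 [405, 407, 407, 408, 408, 407, 406, 409, 406, 400, 397, 50, 51, 50, 50]
0.35 [51, 50, 50, 51, 50, 76, 394, 359, 358, 50, 51, 50, 50, 49, 50]
0.345 [50, 50, 51, 50, 88, 348, 389, 358, 358, 91, 50, 50, 50, 51, 50]
0.34 [50, 50, 51, 65, 97, 348, 383, 101, 99, 97, 65, 50, 51, 50, 50]
0.335 [50, 50, 50, 65, 108, 342, 379, 110, 108, 106, 64, 50, 50, 50, 50]
0.33 [50, 50, 52, 50, 111, 335, 374, 112, 112, 110, 50, 51, 50, 50, 50]
0.325 [50, 51, 50, 50, 110, 308, 369, 110, 110, 109, 0, 50, 51, 50, 50]
0.32 [50, 51, 50, 50, 107, 108, 108, 108, 108, 106, 0, 50, 50, 50, 51]
0.315 [50, 50, 50, 50, 50, 49, 0, 0, 0, 0, 0, 51, 50, 50, 51]
0.31 [50, 51, 49, 50, 50, 51, 0, 0, 0, 0, 0, 49, 50, 50, 50]
0.305 [50, 50, 50, 50, 50, 54, 53, 53, 53, 50, 50, 50, 51, 50, 50]
0.3 [50, 51, 49, 50, 50, 53, 53, 53, 53, 50, 50, 50, 51, 50, 50]
0.295 [50, 50, 50, 50, 50, 52, 52, 53, 53, 50, 50, 50, 50, 51, 50]
[-0.302  0.011 -0.24 ] [0.54  0.306 0.088]
[-2.061 -5.977  9.862] [0.54  0.317 0.089]
```

View pics/s1.png

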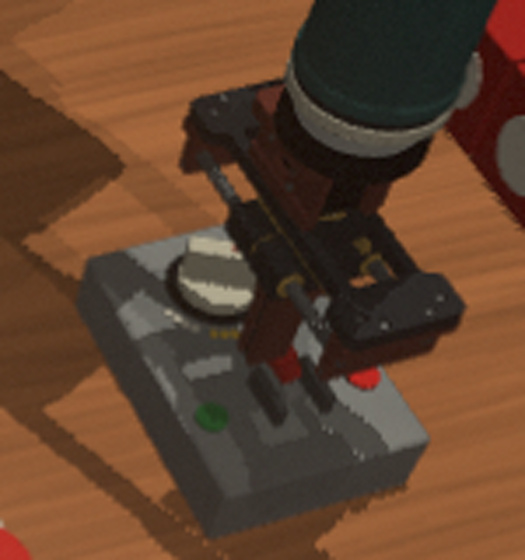

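View pics/w4.png

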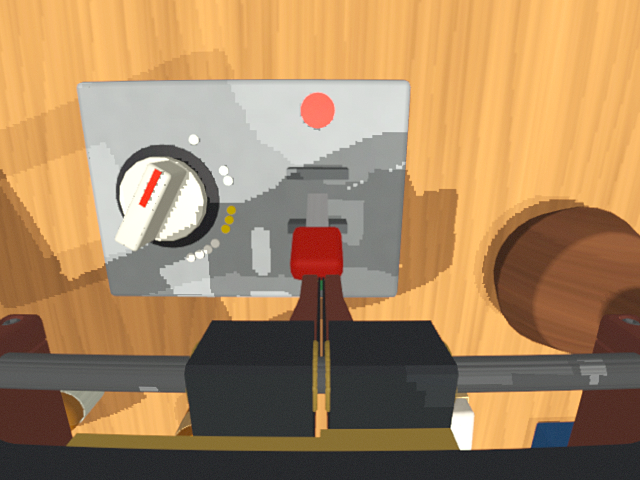

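The fingers' flanks flare upward, so the handle tip lifts them. I'll straddle the handle with the jaws along y and push with the flat pad face.

```bash
cat > iso.py <<'E'
from h import *
import pickle,sys
np.set_printoptions(precision=4,suppress=True)
def push(y0,y1,x=.540,z=.092):
    q=down(np.pi/2+.019)
    move_gripper(.06)
    move_ptp([x,y0,.19],q)
    servo_line([x,y0,z],q,rate=.15,contact_N=15)
    print(current_position(),current_force(),current_finger_gap())
    n=5
    for y in np.linspace(y0,y1,n+1)[1:]:
        h=servo_line([x,y,z],q,rate=.06,contact_N=25); print(h,current_position(),current_force())
    yb=y1-np.sign(y1-y0)*.012
    servo_line([x,yb,z],q,rate=.1)
    servo_line([x,yb,.19],q,rate=.25)
def check(f):
    cin=pickle.load(open("cin.pkl","rb"))
    p=look_pose(np.array([0.49,0.347,0.05]),0,0.27,cin)
    move_ptp(p+[0,-0.01,0],down(0))
    c=capture("wrist"); cv2.imwrite(f,cv2.resize(c["image"][115:255,225:425],None,fx=4,fy=4,interpolation=cv2.INTER_CUBIC))
    for s in silhouettes("wrist","isolator_tip")[:2]:
        P=cloud(c)[s["region"]];P=P[~np.isnan(P[:,0])];zt=np.percentile(P[:,2],95);t=P[P[:,2]>zt-.005]
        print(s["conf"],s["xy"],zt,(t.min(0)+t.max(0))/2)
    print(current_clock())
E
python3 - <<'E'
from iso import *
servo_line([.540,.290,.17],rate=.2)
push(.335,.385); check("pics/w5.png")
E
```

```text
[0.5406 0.3353 0.0927] [0.3495 0.2128 0.0653] 0.05955142726924284
False [0.5405 0.3458 0.0928] [-0.6214  0.3175 -0.7363]
False [0.54   0.3555 0.092 ] [0.3621 0.1199 0.2786]
False [0.54   0.3655 0.092 ] [-0.2397 -0.7104  0.3246]
False [0.54   0.3754 0.092 ] [ 0.3116 -0.2326 -0.0154]
False [0.54   0.3855 0.092 ] [-0.035  -0.8334  0.245 ]
0.83 [366.3, 213.2] 0.11083058371108742 [0.5372 0.3278 0.1098]
23.95
```

View pics/w5.png

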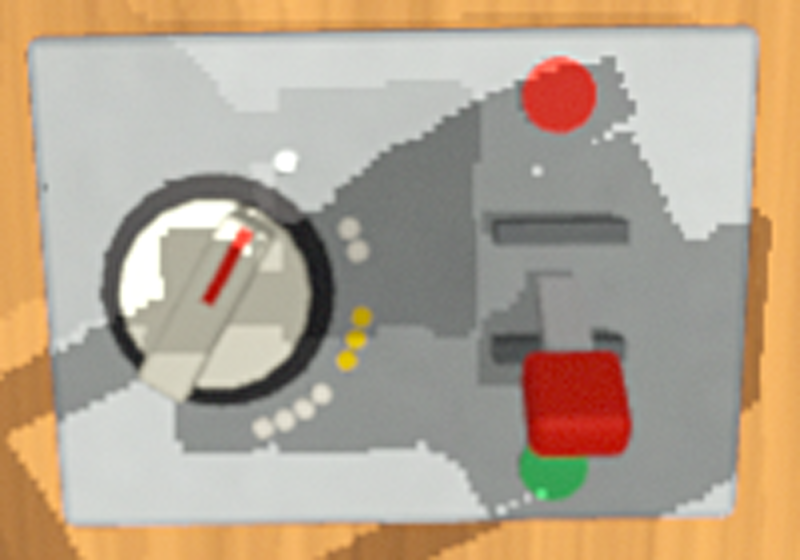

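```bash
python3 - <<'E'
from iso import *
x,z=.540,.092
q=down(np.pi/2+.019)
move_ptp([x,.335,.19],q); servo_line([x,.335,z],q,rate=.2,contact_N=15)
I=[]
for i,y in enumerate((.335,.355,.370,.385)):
    servo_line([x,y,z],q,rate=.08,contact_N=25)
    c=capture("scene"); a=cv2.resize(c["image"][100:240,400:530],(390,420),interpolation=cv2.INTER_CUBIC)
    w=capture("wrist"); b=cv2.resize(w["image"],(400,300)); 
    I.append(a); J=b if i==0 else np.hstack([J,b]) if i==1 else J
    if i>=2: J2=b if i==2 else np.hstack([J2,b])
    print(y,current_position(),current_force())
cv2.imwrite("pics/st1.png",np.hstack(I[:2])); cv2.imwrite("pics/st2.png",np.hstack(I[2:])); cv2.imwrite("pics/st3.png",np.vstack([J,J2]))
E
```

```text
0.335 [0.5406 0.3353 0.093 ] [ 0.5128 -0.5799  1.8384]
0.355 [0.5398 0.3551 0.0918] [-0.5212 -0.0099  0.4003]
0.37 [0.5399 0.3701 0.0919] [-0.3351  0.7841  0.3524]
0.385 [0.5399 0.385  0.0919] [-0.6279 -0.413  -0.7056]
```

View pics/st1.png

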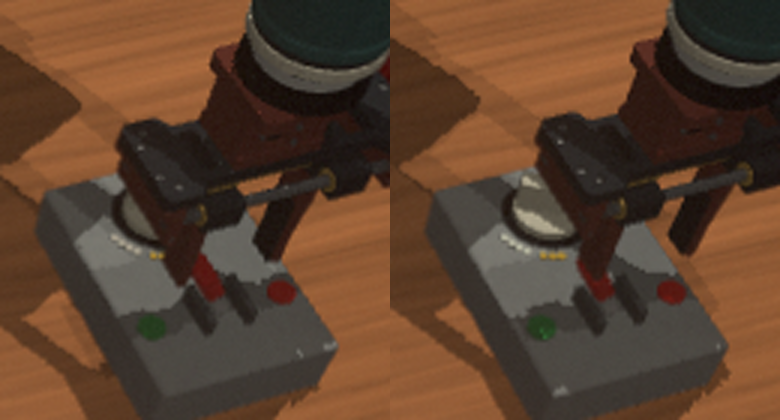

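View pics/st2.png

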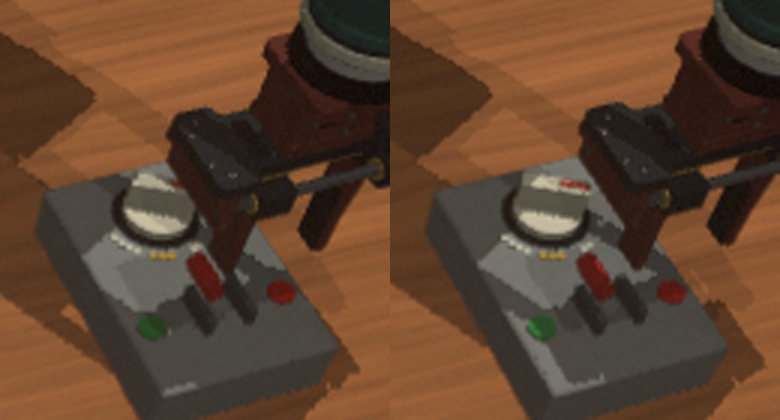

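View pics/st3.png

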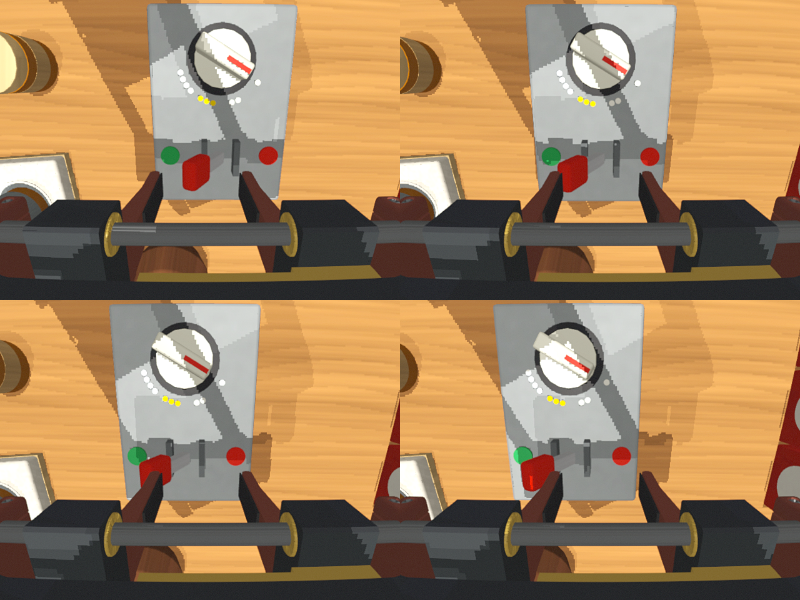

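The pictures show the finger passing beyond the handle without moving it. I need to measure where the fingertips really are.

```bash
python3 - <<'E'
from iso import *
np.set_printoptions(precision=3,suppress=True,linewidth=200)
print(current_position(),current_orientation(),current_joint_pos())
for n in("scene","top"):
    c=capture(n);W=cloud(c)
    P=W.reshape(-1,3);P=P[~np.isnan(P[:,0])]
    m=(abs(P[:,0]-.54)<.03)&(abs(P[:,1]-.385)<.065)&(P[:,2]>.068)&(P[:,2]<.17)
    Q=P[m]
    print(n,len(Q))
    for zlo in np.arange(.068,.17,.006):
        s=Q[(Q[:,2]>=zlo)&(Q[:,2]<zlo+.006)]
        for side in(-1,1):
            t=s[(s[:,1]-.37)*side>0]
            if len(t): print(round(zlo,3),side,len(t),t.min(0),t.max(0))
    if n=="scene":
        for X in ([.54,.355,.092],[.54,.415,.092],[.54,.355,.112],[.54,.415,.112]): print(X,project(c,X))
        cv2.imwrite("pics/s5.png",cv2.resize(c["image"][100:240,400:560],None,fx=5,fy=4.2857,interpolation=cv2.INTER_CUBIC)[:600])
w=capture("wrist");W=cloud(w)
for X in ([.54,.355,.092],[.54,.415,.092]):print(project(w,X))
cv2.imwrite("pics/w6.png",w["image"])
E
```

```text
[0.54  0.385 0.092] [ 0.7    0.714 -0.     0.   ] [ 0.515  0.551  1.476 -0.     1.114 -1.075]
scene 528
0.068 -1 5 [0.541 0.342 0.069] [0.545 0.35  0.074]
0.074 -1 1 [0.542 0.348 0.074] [0.542 0.348 0.074]
0.08 -1 3 [0.542 0.331 0.082] [0.549 0.334 0.084]
0.086 -1 11 [0.531 0.327 0.086] [0.552 0.338 0.092]
0.092 -1 11 [0.547 0.326 0.093] [0.551 0.342 0.097]
0.098 -1 18 [0.53  0.321 0.098] [0.551 0.337 0.104]
0.104 -1 54 [0.525 0.32  0.104] [0.552 0.333 0.11 ]
0.11 -1 23 [0.529 0.324 0.11 ] [0.552 0.353 0.116]
0.11 1 10 [0.53  0.415 0.112] [0.55  0.42  0.116]
0.116 -1 21 [0.53  0.346 0.116] [0.552 0.355 0.121]
0.116 1 26 [0.529 0.414 0.116] [0.551 0.424 0.122]
0.122 -1 23 [0.529 0.345 0.122] [0.553 0.351 0.128]
0.122 1 27 [0.528 0.415 0.122] [0.551 0.425 0.128]
0.128 -1 22 [0.529 0.345 0.128] [0.554 0.353 0.134]
0.128 1 19 [0.528 0.414 0.128] [0.551 0.424 0.134]
0.134 -1 26 [0.531 0.344 0.134] [0.553 0.354 0.14 ]
0.134 1 31 [0.53  0.414 0.134] [0.551 0.424 0.14 ]
0.14 -1 15 [0.536 0.345 0.14 ] [0.552 0.354 0.146]
0.14 1 25 [0.527 0.414 0.141] [0.551 0.425 0.146]
0.146 -1 14 [0.541 0.345 0.146] [0.552 0.354 0.151]
0.146 1 25 [0.531 0.414 0.146] [0.551 0.426 0.151]
0.152 -1 16 [0.542 0.343 0.154] [0.552 0.356 0.158]
0.152 1 30 [0.53  0.414 0.152] [0.551 0.427 0.157]
0.158 -1 16 [0.543 0.341 0.158] [0.554 0.354 0.164]
0.158 1 22 [0.537 0.415 0.158] [0.552 0.426 0.163]
0.164 -1 14 [0.546 0.342 0.164] [0.554 0.351 0.17 ]
0.164 1 20 [0.528 0.416 0.164] [0.551 0.427 0.169]
[0.54, 0.355, 0.092] [477.938 191.999]
[0.54, 0.415, 0.092] [503.573 185.518]
[0.54, 0.355, 0.112] [480.73  185.742]
[0.54, 0.415, 0.112] [506.766 179.226]
top 0
[266.267 277.846]
[375.272 279.784]
```

View pics/s5.png

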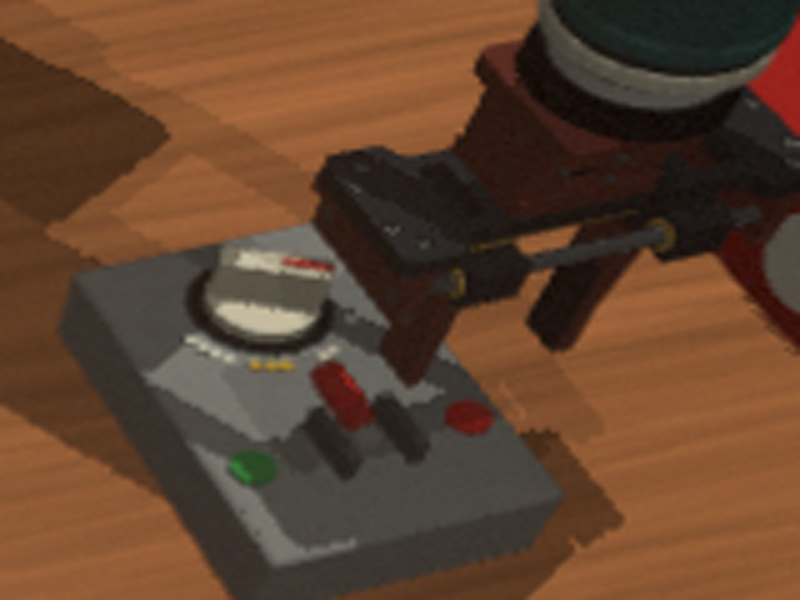

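View pics/w6.png

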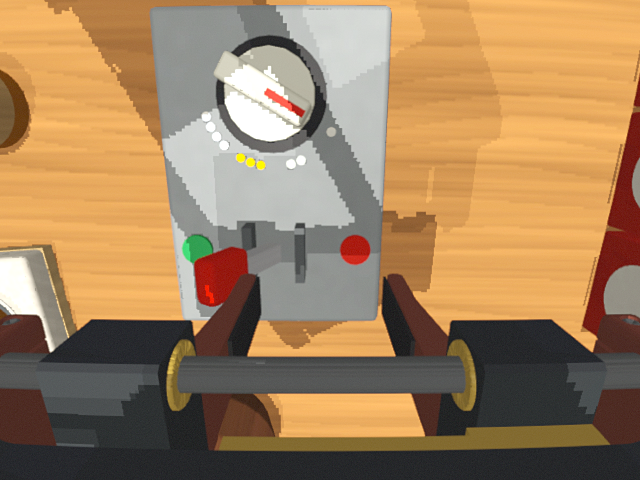

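The scene depth puts the fingertips about 20 mm above the reported TCP: at 0.112 when it reads 0.092. I'll check by touching the panel top (0.050) lightly, both shut and open.

```bash
python3 - <<'E'
from iso import *
q=down(np.pi/2+.019)
servo_line([.540,.385,.17],q,rate=.25)
move_gripper(0.0)
for g in (0.0,0.06):
    move_gripper(g)
    P=[.500,.385 if g else .395]
    move_ptp(P+[.12],q); servo_line(P+[.075],q,rate=.1,contact_N=15)
    h=servo_line(P+[.022],q,rate=.02,contact_N=4); print(g,h,current_position(),current_force())
    servo_line(P+[.13],q,rate=.2)
print(current_clock())
E
```

```text
0.0 True [0.5    0.395  0.0284] [ 0.1772 -0.09    5.6624]
0.06 True [0.5    0.385  0.0284] [ 0.1979 -0.3758  5.5996]
37.825
```

Confirmed: the real tips are 21.5 mm above the reported TCP. I'll correct for that and push the isolator again.

```bash
echo 'TIP=.0215  # real finger tips stand this much above the reported TCP' >> h.py; python3 - <<'E'
from iso import *
push(.335,.388,x=.538,z=.090-TIP); check("pics/w7.png")
E
```

```text
[0.5383 0.3355 0.069 ] [ 1.289  -0.4631  0.4313] 0.05976065978723505
False [0.5385 0.3464 0.0692] [-0.9785 -0.5122 -0.1118]
False [0.5381 0.3561 0.0686] [ 0.8871 -2.9846  1.1489]
False [0.5381 0.3667 0.0685] [ 0.5665 -1.7372  2.1256]
False [0.5378 0.378  0.0683] [-0.4317 -1.3412  0.1632]
False [0.538  0.3886 0.0685] [ 0.1475 -0.2938 -0.1983]
0.57 [367.3, 170.9] 0.11097213715599002 [0.5361 0.3826 0.109 ]
43.4667
```

View pics/w7.png

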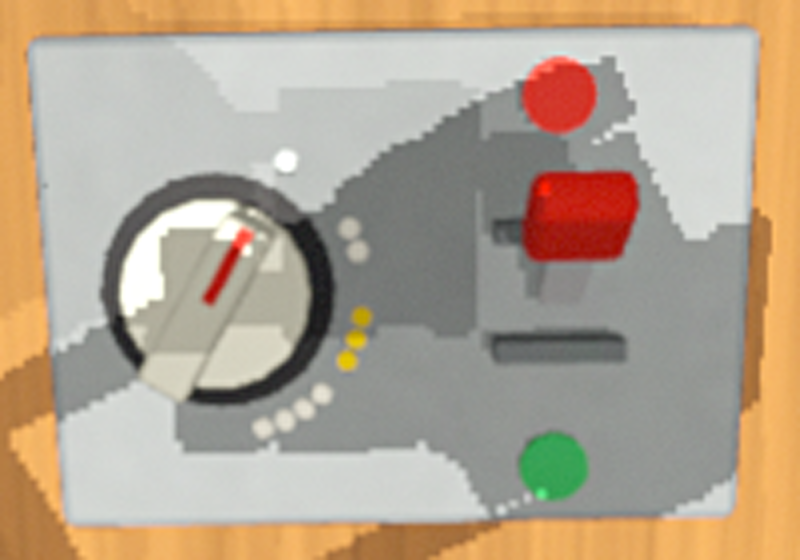

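The isolator is now OFF: the handle leans to the red stud at (580,215). Next is the dial.

```bash
python3 - <<'E'
from iso import *
a=np.radians(61.2); yaw=a+np.pi/2; z=.0645-TIP
X=[.4424,.3533]
move_gripper(.04)
move_ptp(X+[.13],down(yaw)); 
h=servo_line(X+[z],down(yaw),rate=.12,contact_N=12); print(h,current_position(),current_force(),current_joint_pos())
move_gripper(0); print("gap",current_finger_gap(),current_force())
j=np.array(current_joint_pos()); 
for k in (1,2,3,4):
    jj=j.copy(); jj[5]+=1.4*k/4+(.03 if k==4 else 0); goto_joints(jj); print(current_force(),current_torque(),current_position())
move_gripper(.04)
servo_line(X+[.15],rate=.25)
check("pics/w8.png")
E
```

```text
False [0.4429 0.3536 0.0435] [0.2441 0.2506 0.5432] [ 0.5519  0.4971  1.7422 -0.      0.9013 -2.087 ]
gap 0.01341297173465738 [-2.5664  0.7631  5.2973]
[-0.9771  0.3198  2.5067] [ 0.1009  0.1028 -0.0345] [0.4423 0.3536 0.0434]
[-1.1193 -0.0376  2.3039] [-0.0804  0.0766 -0.0358] [0.4423 0.3535 0.0435]
[-0.4833 -0.8414  2.6659] [-0.3357 -0.0221 -0.02  ] [0.4423 0.3534 0.0434]
[ 0.8806 -3.0838  4.0285] [-0.5566 -0.1194  0.0652] [0.4423 0.3534 0.0435]
0.9 [369.2, 170.9] 0.11090528423385597 [0.5355 0.3824 0.1092]
0.28 [276.3, 185.3] 0.08538557372543187 [0.4424 0.3538 0.0838]
51.6583
```

View pics/w8.png

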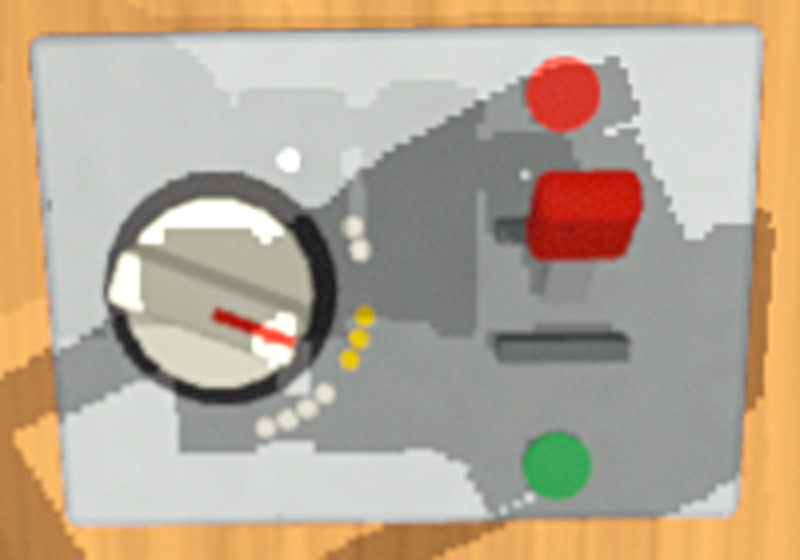

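The dial pointer is on the three yellow dots. Now I'll fit the crate and station, with the wrist over the jars.

```bash
cat >> h.py <<'E'
from scipy.optimize import least_squares
import pickle
def circ(P,r=None):
    """circle fit to the outline of a lid: P Nx2"""
    hull=cv2.convexHull((P*1000).astype(np.float32))[:,0]/1000
    c0=(P.min(0)+P.max(0))/2
    s=least_squares(lambda v:np.hypot(*(hull-v[:2]).T)-v[2],[c0[0],c0[1],.03],loss="soft_l1",f_scale=.001)
    return s.x
def lids(c,cam,query,zlo=None,conf=.3):
    out=[];W=cloud(c)
    for s in silhouettes(cam,query):
        if s["conf"]<conf: continue
        P=W[s["region"]];P=P[~np.isnan(P[:,0])]
        if len(P)<50: continue
        zt=np.percentile(P[:,2],90);t=P[abs(P[:,2]-zt)<.007]
        if len(t)<30: continue
        im=c["image"][s["region"]].reshape(-1,3)[abs(P[:,2]-zt)<.007] if len(P)==s["region"].sum() else None
        v=circ(t[:,:2]); rgb=np.median(im,axis=0)[::-1] if im is not None else None
        out.append((v[0],v[1],float(np.median(t[:,2])),v[2],round(s["conf"],2),rgb))
    return out
E
python3 - <<'E'
from h import *
np.set_printoptions(precision=4,suppress=True)
cs={n:capture(n) for n in("scene","top")}
for n in cs:
    W=cloud(cs[n])
    for q in("crate","station"):
        zz=.03
        s=silhouettes(n,q)[0]
        P=W[s["region"]];P=P[~np.isnan(P[:,0])]
        m=(P[:,2]>.0)&(P[:,2]<.04); 
        if q=="station": m=abs(P[:,2]-.031)<.006
        P=P[m]
        if q=="crate":
            P=P[P[:,2]>.024]
        r=cv2.minAreaRect((P[:,:2]*1000).astype(np.float32)); print(n,q,s["conf"],r,np.median(P[:,2]))
    for q in("used1","fresh1"):
        for l in lids(cs[n],n,q,conf=.35): print(n,q,np.array(l[:4]),l[4],l[5])
# wrist look at station
cin=pickle.load(open("cin.pkl","rb"))
p=look_pose(np.array([.628,.008,.09]),0,.30,cin); print(p)
move_gripper(.085)
move_ptp(p,down(0.1)); c=capture("wrist"); cv2.imwrite("pics/w9.png",c["image"])
for l in lids(c,"wrist","used1"): print("wrist used",np.array(l[:4]),l[4],l[5])
for l in lids(c,"wrist","fresh1"): print("wrist fresh",np.array(l[:4]),l[4],l[5])
print(current_clock())
E
```

```text
scene crate 0.84 ((458.9550476074219, -345.6712646484375), (253.45645141601562, 141.5806427001953), 8.978760719299316) 0.028377711802785706
scene station 0.76 ((627.3519287109375, 7.3452301025390625), (121.19109344482422, 319.78570556640625), 5.16444206237793) 0.02873439832639251
scene used1 [0.628  0.01   0.0926 0.0296] 0.95 None
scene used1 [ 0.6406 -0.0963  0.0926  0.0298] 0.84 None
scene used1 [0.62   0.1133 0.0927 0.0293] 0.83 None
scene fresh1 [0.4586 0.0443 0.0628 0.0298] 0.9 None
scene fresh1 [ 0.4476 -0.1151  0.0627  0.0297] 0.73 None
scene fresh1 [0.4963 0.352  0.0591 0.07  ] 0.73 None
scene fresh1 [0.4442 0.3548 0.0843 0.0219] 0.69 [93. 84. 70.]
top crate 0.66 ((490.6632080078125, 347.9453430175781), (197.85427856445312, 134.99757385253906), 1.3688782453536987) 0.033253357594782096
top station 0.91 ((627.1806640625, 5.642486572265625), (120.36284637451172, 319.273193359375), 5.209761142730713) 0.029737165093084567
top used1 [ 0.6407 -0.0977  0.0938  0.0291] 0.7 None
top used1 [0.6278 0.0086 0.0943 0.029 ] 0.58 None
top used1 [0.6189 0.1113 0.0941 0.0287] 0.56 None
top fresh1 [0.4576 0.0429 0.0646 0.0286] 0.9 None
top fresh1 [ 0.4471 -0.1156  0.0641  0.0286] 0.63 None
top fresh1 [0.4454 0.1306 0.0639 0.0287] 0.6 [233. 209. 148.]
top fresh1 [0.4527 0.3459 0.0847 0.0118] 0.49 [121. 109.  99.]
[0.6278 0.0039 0.3   ]
wrist used [ 0.64   -0.0947  0.0928  0.0295] 0.82 None
wrist used [0.6277 0.0103 0.0931 0.0295] 0.74 None
wrist used [0.6195 0.1137 0.0929 0.029 ] 0.72 None
wrist fresh [0.4462 0.1335 0.0627 0.0296] 0.89 None
wrist fresh [ 0.4469 -0.1141  0.0628  0.0298] 0.77 None
54.5
```

View pics/w9.png

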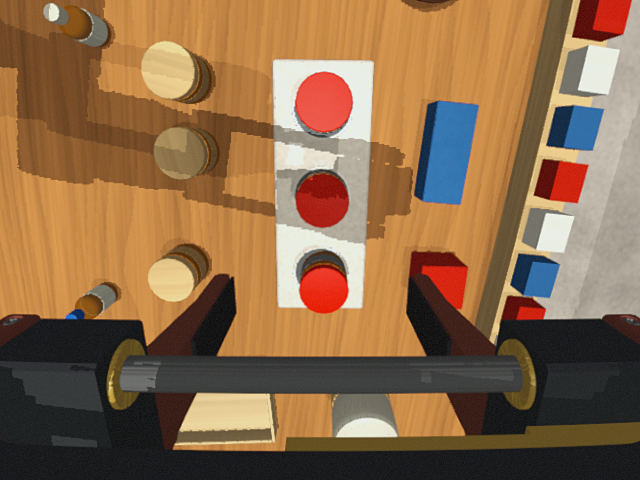

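The middle fresh jar has been knocked, from (0.440, 0.013) to (0.458, 0.044), and the fresh jars get re-measured before each grasp. Used jars go to the crate first.

```bash
cat >> h.py <<'E'
UP=.19
def pick(x,y,base,yaw,open_=.085,grip=.028):
    q=down(yaw); z=base+grip-TIP
    move_gripper(open_)
    move_ptp([x,y,UP],q)
    servo_line([x,y,z+.03],q,rate=.3)
    h=servo_line([x,y,z],q,rate=.08,contact_N=8)
    move_gripper(0.0); g=current_finger_gap()
    servo_line([x,y,UP],q,rate=.25)
    print("pick hit",h,"gap",round(g,4),round(current_finger_gap(),4),"F",np.round(current_force(),1),"t",round(current_clock(),1))
    return g
def place(x,y,base,yaw,grip=.028):
    q=down(yaw); z=base+grip-TIP
    move_ptp([x,y,UP],q)
    servo_line([x,y,z+.02],q,rate=.3)
    h=servo_line([x,y,z-.004],q,rate=.03,contact_N=5)
    p=np.array(current_position())
    move_gripper(.085)
    servo_line([x,y,UP],q,rate=.3)
    print("place hit",h,"at",np.round(p,4),"nominal z",round(z,4),"t",round(current_clock(),1))
CR=np.array([.4595,-.3460]);CY=np.radians(8.98)
def slot(k): return CR+k*.075*np.array([np.cos(CY),np.sin(CY)])
ST=np.array([.6273,.0065]);SY=np.radians(5.19)
def vent(k): return ST+k*.105*np.array([-np.sin(SY),np.cos(SY)])
E
python3 - <<'E'
from h import *
q=inverse_kinematics([*slot(-1),.19],down(CY-np.pi/2));print(q)
assert pick(.6400,-.0958,.030,SY)>.05
place(*slot(1),.005,CY-np.pi/2)
c=capture("scene");cv2.imwrite("pics/s6.png",c["image"])
E
```

```text
[-8.79531204e-01  2.63104253e-01  1.68271322e+00 -4.44089210e-16
  1.19577518e+00  5.34534556e-01]
pick hit False gap 0.0595 0.0598 F [ 0.1  0.1 -3. ] t 57.7
place hit True at [ 0.5334 -0.3343  0.0114] nominal z 0.0115 t 61.4
```

View pics/s6.png

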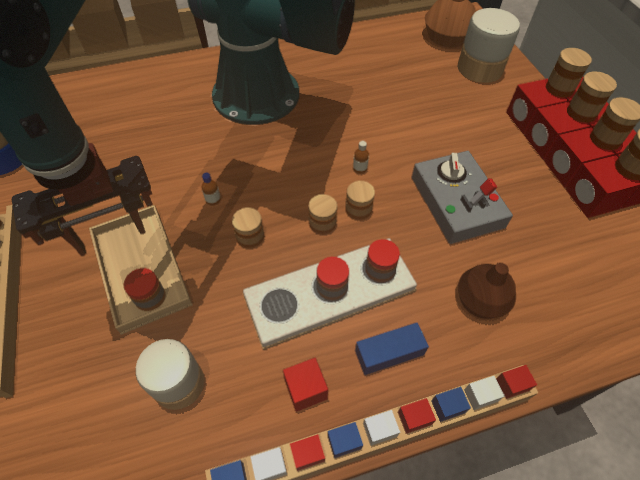

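The first jar stands in the crate at scene pixel (142,285), upright and inside the walls. On to the other two.

```bash
python3 - <<'E'
from h import *
assert pick(.6278,.0095,.030,SY)>.05
place(*slot(0),.005,CY-np.pi/2)
assert pick(.6195,.1130,.030,SY)>.05
place(*slot(-1),.005,CY-np.pi/2)
cin=pickle.load(open("cin.pkl","rb"))
p=look_pose(np.array([.627,.006,.03]),SY,.28,cin)
move_ptp(p+[-.03,.03,0],down(SY)); c=capture("wrist"); cv2.imwrite("pics/w10.png",c["image"]); pickle.dump(c,open("w10.pkl","wb"))
for l in lids(c,"wrist","fresh1"): print("wrist fresh",np.round(l[:4],4),l[4])
s=capture("scene");cv2.imwrite("pics/s7.png",s["image"]); pickle.dump(s,open("s7.pkl","wb"))
for l in lids(s,"scene","fresh1"): print("scene fresh",np.round(l[:4],4),l[4])
print(current_clock())
E
```

```text
pick hit False gap 0.06 0.0599 F [-0.8  0.5 -1.9] t 65.4
place hit True at [ 0.4594 -0.346   0.0114] nominal z 0.0115 t 69.5
pick hit False gap 0.0596 0.0596 F [-0.5  0.2 -1.4] t 73.9
place hit True at [ 0.3853 -0.3577  0.0113] nominal z 0.0115 t 78.5
wrist fresh [ 0.4452 -0.1114  0.0627  0.0266] 0.92
wrist fresh [0.4465 0.1334 0.0628 0.0293] 0.88
wrist fresh [0.4589 0.0447 0.0629 0.0298] 0.62
wrist fresh [ 0.5331 -0.3314  0.0673  0.0287] 0.49
scene fresh [ 0.4476 -0.1149  0.0628  0.0296] 0.73
scene fresh [0.4589 0.0441 0.0628 0.0297] 0.71
scene fresh [0.4472 0.1318 0.0628 0.0289] 0.71
scene fresh [0.628  0.0068 0.0291 0.1644] 0.49
80.3333
```

View pics/w10.png

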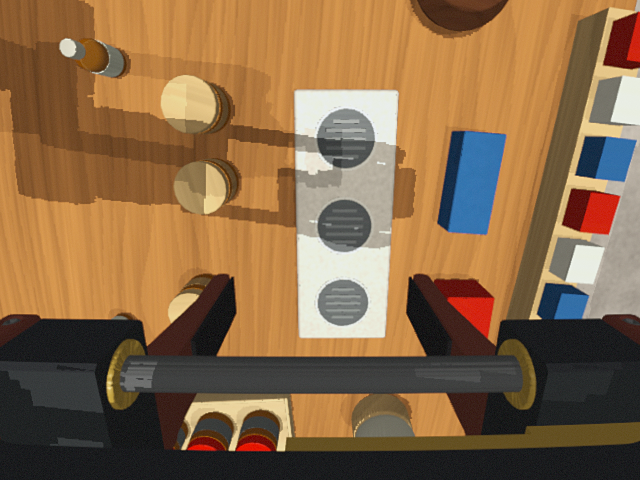

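View pics/s7.png

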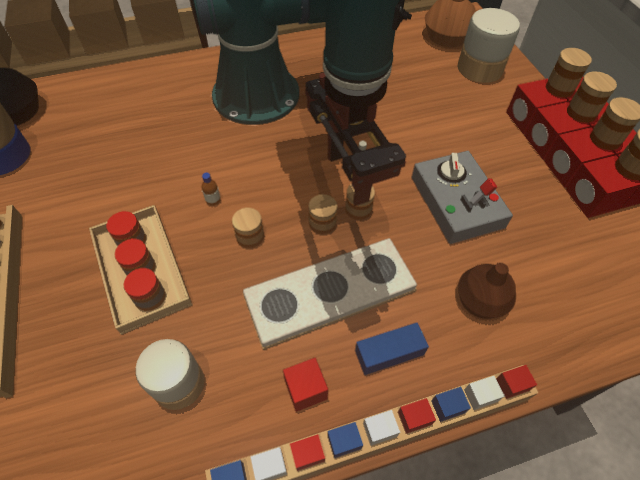

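The vents are bare, and all three used jars stand in the crate. I'll measure the vent centres from three cameras.

```bash
python3 - <<'E'
from h import *
np.set_printoptions(precision=4,suppress=True)
top=capture("top")
C={"wrist":pickle.load(open("w10.pkl","rb")),"scene":pickle.load(open("s7.pkl","rb")),"top":top}
for k in(1,0,-1):
    g=vent(k); uvs=[];cc=[]
    for n,c in C.items():
        W=cloud(c); im=c["image"].astype(int)
        # radial rim search: bright(white)->dark boundary, sampled on the plane z=.03 along rays from the guess
        for it in range(2):
            pts=[]
            for a in np.linspace(0,2*np.pi,72,endpoint=False):
                rr=np.arange(.026,.046,.0005)
                uv=np.array([project(c,[g[0]+r*np.cos(a),g[1]+r*np.sin(a),.03]) for r in rr]).astype(np.float32)
                v=cv2.remap(c["image"].max(2).astype(np.float32),uv[None,:,0],uv[None,:,1],cv2.INTER_LINEAR)[0]
                d=np.diff(cv2.GaussianBlur(v[None],(7,1),0)[0]); i=d.argmax()
                if d[i]>2: pts.append([g[0]+rr[i]*np.cos(a),g[1]+rr[i]*np.sin(a)])
            pts=np.array(pts)
            s=least_squares(lambda v:np.hypot(*(pts-v[:2]).T)-v[2],[*g,.034],loss="soft_l1",f_scale=.0007).x
            g=s[:2]
        m=np.hypot(W[...,0]-g[0],W[...,1]-g[1])<.03
        z=np.median(W[m][:,2])
        print(k,n,s,len(pts),"z",round(float(z),4)); g=vent(k)
        uvs.append(project(c,[s[0],s[1],.03]));cc.append(c)
    X,e=tri(cc[:2],uvs[:2]); print("  tri wrist+scene",X,e, "station fit",g)
for l in lids(top,"top","fresh1"): print("top fresh",np.round(l[:4],4),l[4])
E
```

```text
1 wrist [0.6182 0.1123 0.0335] 72 z 0.0301
1 scene [0.6174 0.1129 0.0334] 72 z 0.0299
1 top [0.6194 0.1177 0.0377] 55 z 0.0354
  tri wrist+scene [0.6181 0.1124 0.0314] [np.float64(3.494643053126264e-05), np.float64(3.4946430531332347e-05)] station fit [0.6178 0.1111]
0 wrist [0.6274 0.0077 0.0333] 72 z 0.0306
0 scene [0.6266 0.0084 0.0334] 72 z 0.5224
0 top [0.6327 0.0087 0.0353] 39 z 0.7169
  tri wrist+scene [0.6273 0.0081 0.0314] [np.float64(4.5927442043225255e-06), np.float64(4.592744204225346e-06)] station fit [0.6273 0.0065]
-1 wrist [ 0.6368 -0.0969  0.0333] 72 z 0.03
-1 scene [ 0.6357 -0.0962  0.0334] 72 z 0.0299
-1 top [ 0.6376 -0.0984  0.0331] 61 z 0.031
  tri wrist+scene [ 0.6365 -0.0962  0.0315] [np.float64(0.00012022472383764372), np.float64(0.00012022472383761953)] station fit [ 0.6368 -0.0981]
top fresh [0.458  0.0425 0.0643 0.0286] 0.81
top fresh [0.4475 0.1134 0.0642 0.0145] 0.48
```

```bash
cat >> h.py <<'E'
V={1:(.6179,.1122),0:(.6272,.0077),-1:(.6365,-.0969)}
def look(x,y,z,yaw,h=.26,name=None):
    cin=pickle.load(open("cin.pkl","rb")); p=look_pose(np.array([x,y,z]),yaw,h,cin)
    move_ptp(p,down(yaw)); sleep(.1); c=capture("wrist")
    if name: cv2.imwrite(name,c["image"])
    return c
def near(L,x,y,d=.05):
    L=[l for l in L if np.hypot(l[0]-x,l[1]-y)<d]
    return min(L,key=lambda l:np.hypot(l[0]-x,l[1]-y)) if L else None
E
python3 - <<'E'
from h import *
c=look(.4468,.1328,.064,SY,.22,"pics/w11.png")
L=lids(c,"wrist","fresh1"); l=near(L,.4468,.1328); print([np.round(k[:4],4) for k in L])
x,y=(l[0],l[1]) if l and abs(l[3]-.0295)<.0015 else (.4468,.1328)
y=(y+.1328)/2; print("use",x,y)
assert pick(x,y,0,SY)>.05
place(*V[1],.030,SY)
c=look(*V[1],.09,SY,.24,"pics/w12.png")
for k in lids(c,"wrist","fresh1"): print("wrist",np.round(k[:4],4),k[4])
s=capture("scene");cv2.imwrite("pics/s8.png",s["image"][200:400,200:460])
for k in lids(s,"scene","fresh1"): print("scene",np.round(k[:4],4),k[4])
E
```

```text
[array([ 0.4462, -0.1142,  0.0631,  0.0291]), array([0.4576, 0.046 , 0.0629, 0.0294]), array([0.4453, 0.1334, 0.063 , 0.0297]), array([0.6016, 0.0067, 0.0294, 0.1602])]
use 0.44525726709090946 0.13309218583171728
pick hit False gap 0.0594 0.0595 F [ 0.8  0.  -2.1] t 84.4
place hit True at [0.6177 0.1121 0.0364] nominal z 0.0365 t 87.7
wrist [0.6171 0.1123 0.0931 0.0296] 0.94
wrist [0.4588 0.0451 0.0628 0.0292] 0.73
scene [0.6179 0.1114 0.0927 0.0295] 0.96
scene [ 0.4471 -0.115   0.0628  0.0297] 0.95
scene [0.4596 0.0437 0.0628 0.0291] 0.72
```

View pics/w12.png

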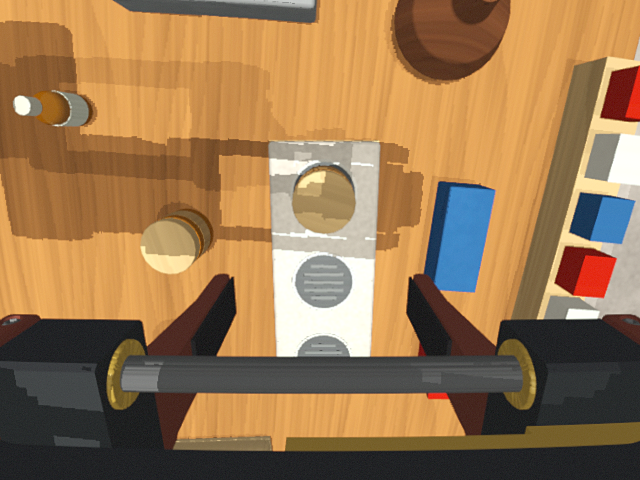

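The jar is centred on the left vent to within about 1 mm. Next, the other two.

```bash
python3 - <<'E'
from h import *
for (x0,y0),v in (((.4590,.0444),0),((.4468,-.1147),-1)):
    c=look(x0,y0,.064,SY,.22)
    l=near(lids(c,"wrist","fresh1"),x0,y0); print(l and np.round(l[:4],4))
    s=capture("scene"); m=near(lids(s,"scene","fresh1"),x0,y0); print(m and np.round(m[:4],4))
    E=[k[:2] for k in (l,m) if k and abs(k[3]-.0295)<.0015]
    x,y=np.mean(E,0) if E else (x0,y0); print("use",x,y)
    assert np.hypot(x-x0,y-y0)<.01
    assert pick(x,y,0,SY)>.05
    place(*V[v],.030,SY)
c=look(*V[0],.09,SY,.28,"pics/w13.png")
for k in lids(c,"wrist","fresh1"): print("wrist",np.round(k[:4],4),k[4])
for k in lids(c,"wrist","used1"): print("wrist u",np.round(k[:4],4),k[4])
s=capture("scene");cv2.imwrite("pics/s9.png",s["image"])
for k in lids(s,"scene","fresh1"): print("scene",np.round(k[:4],4),k[4])
for k in lids(s,"scene","used1"): print("scene u",np.round(k[:4],4),k[4])
print(V,current_clock())
E
```

```text
None
[0.459  0.0431 0.0628 0.0293]
use 0.45902755946774676 0.04305348728702446
pick hit False gap 0.0595 0.0594 F [-0.1 -0.2 -1.5] t 92.4
place hit True at [0.627  0.0077 0.0364] nominal z 0.0365 t 95.6
[ 0.446  -0.1144  0.0631  0.0293]
[ 0.4479 -0.1152  0.0627  0.0292]
use 0.44694743495188105 -0.11483865700919876
pick hit False gap 0.0597 0.0597 F [-0.2 -0.3 -2.5] t 99.9
place hit True at [ 0.6363 -0.0968  0.0364] nominal z 0.0365 t 103.2
wrist [0.6176 0.1123 0.0929 0.0292] 0.86
wrist [ 0.6357 -0.0957  0.0928  0.0298] 0.76
wrist [0.6265 0.0092 0.0931 0.0297] 0.69
wrist [ 0.795  -0.0832  0.059   0.0333] 0.69
wrist u [ 0.533  -0.3327  0.0679  0.0295] 0.73
wrist u [ 0.465  -0.342   0.0678  0.0261] 0.65
scene [0.6278 0.009  0.0928 0.0291] 0.94
scene [ 0.6365 -0.0969  0.0927  0.0296] 0.78
scene [0.618  0.1116 0.0927 0.0294] 0.75
scene u [ 0.4609 -0.3451  0.0675  0.0299] 0.77
scene u [0.4449 0.3513 0.0839 0.021 ] 0.72
scene u [ 0.7188 -0.3026  0.1085  0.0429] 0.7
scene u [ 0.3877 -0.3563  0.0678  0.0297] 0.69
scene u [ 0.5334 -0.3331  0.0682  0.0293] 0.64
scene u [0.6301 0.0039 0.0287 0.1608] 0.38
{1: (0.6179, 0.1122), 0: (0.6272, 0.0077), -1: (0.6365, -0.0969)} 104.1417
```

View pics/w13.png

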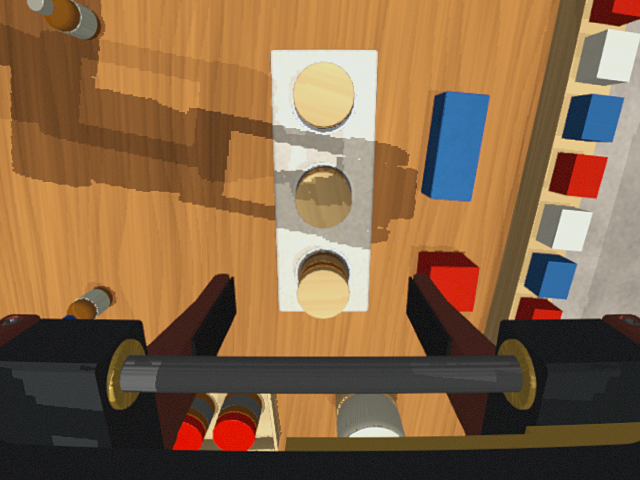

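View pics/s9.png

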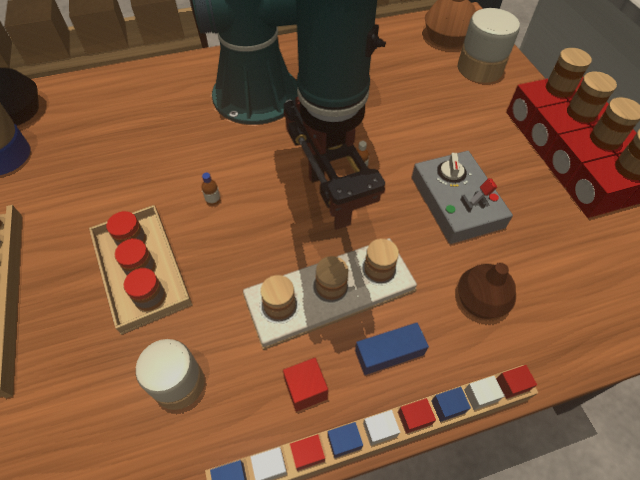

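The fresh jars are within about 1.5 mm of the vent centres. The dial and OFF isolator are unchanged, and the used jars stand in the crate. Now I'll switch the isolator back on.

```bash
python3 - <<'E'
from iso import *
push(.376,.322,x=.538,z=.090-TIP); check("pics/w14.png")
for n in("scene","top"):
    c=capture(n); cv2.imwrite(f"pics/end_{n}.png",c["image"])
    for k in lids(c,n,"fresh1",conf=.5): print(n,np.round(k[:4],4),k[4])
    for q in("oil1","diffuser_dark","diffuser_white","carton_blue","carton_red"):
        W=cloud(c)
        for s in silhouettes(n,q)[:1]: P=W[s["region"]]; print(n,q,np.round(s["xy"],0),s["conf"],np.round(np.nanmean(P,0),3))
E
```

```text
[0.5389 0.3763 0.0694] [-0.0828 -0.3489  0.7442] 0.0600812081052052
False [0.5383 0.3648 0.0691] [ 0.4211 -0.3951 -0.3388]
False [0.5385 0.3545 0.0689] [-0.6079  2.4936  1.247 ]
False [0.5384 0.3438 0.0688] [1.0572 2.6141 2.4942]
False [0.5371 0.3318 0.0678] [ 0.0573 -0.3987  1.0244]
False [0.5378 0.3214 0.0683] [-0.1189 -0.3104  0.5733]
0.67 [363.5, 211.0] 0.11072614642116024 [0.5369 0.3277 0.1089]
0.48 [384.0, 395.5] 0.0305106391044098 [0.5803 0.1737 0.2035]
111.275
scene [0.6183 0.1119 0.0926 0.0295] 0.96
scene [0.6272 0.009  0.0927 0.0297] 0.79
scene [ 0.6371 -0.0966  0.0926  0.0291] 0.78
scene oil1 [363. 156.] 0.68 [0.342 0.174 0.047]
scene diffuser_dark [490. 291.] 0.66 [0.739 0.278 0.065]
scene diffuser_white [169. 373.] 0.9 [ 0.731 -0.297  0.089]
scene carton_blue [391. 347.] 0.97 [0.78  0.071 0.039]
scene carton_red [307. 384.] 0.95 [ 0.799 -0.092  0.052]
top [0.6164 0.1098 0.0939 0.0286] 0.93
top [ 0.6347 -0.0985  0.0942  0.0286] 0.7
top [0.6268 0.0075 0.094  0.0291] 0.59
top oil1 [270. 341.] 0.72 [0.335 0.172 0.061]
top diffuser_dark [225. 192.] 0.59 [0.718 0.287 0.065]
top diffuser_white [458. 187.] 0.94 [ 0.712 -0.297  0.092]
top carton_blue [309. 170.] 0.87 [0.772 0.071 0.042]
top carton_red [373. 159.] 0.63 [ 0.79  -0.091  0.051]
```

View pics/w14.png

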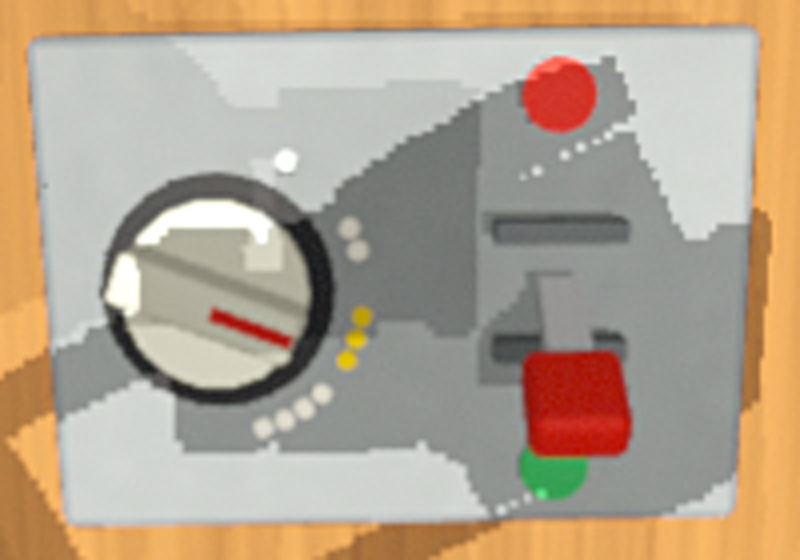

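View pics/end_scene.png

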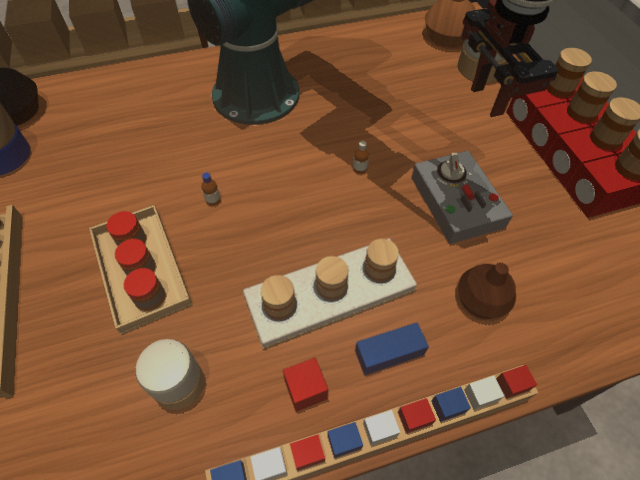

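The final check agrees: the isolator leans to the green stud, the dial is on the yellow dots, the jars are in place and the other goods sit at their starting pixels. Handing in.

```bash
python3 - <<'E'
from bench import *
close_job(); print(current_clock())
E
```

```text
the job is handed in; nothing more can be done
the job is handed in; nothing more can be done
```

The job is done and handed in at about 112 s of the 210 s. I switched the isolator off first. While it was off, I turned the dial to three dots, stood the three used jars in the crate and the three fresh jars on the vents, then switched it back on.

**Last checks:**
- **Isolator and dial:** the handle leans to the green stud (on), and the dial pointer is on the yellow dots.
- **Fresh jars:** the wrist and scene views put each one within about 1.5 mm of its vent centre. The top view reads up to about 3 mm off, but its vent fits were poor.
- **Used jars and other goods:** all three used jars stand upright in the crate. The other goods show no movement in the scene view.

**What went wrong or disagreed:**
- **Fingertip height:** the real fingertips are about 21.5 mm above the reported TCP, which a light touch on the panel top confirmed. I corrected for this from then on.
- **Failed isolator pushes:** because of that offset, my first three tries at the isolator failed. In one, the shut fingertips rode over the handle with about 50 N upward at the wrist. That is under the 120 N wrist limit, and I took the 40 N limit to cover only the arm and gripper body, not the fingers.
- **Knocked jar:** the middle fresh jar was knocked about 35 mm aside mid-run; I found it again and picked it from its new place.

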